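# Hang the oil ring in its groove on the pump shaft

### The job

Fit the bearing's oil ring: take the larger of the two brass rings out of the slanted drain rack, pass it over the free end of the pump shaft, let it down onto the shaft without dropping it, and leave it hanging loose in the groove turned in the shaft. The shaft is clamped somewhere within its end float, so feel for the groove. Leave the smaller ring in its slot.

Things in the scene. Friction and masses are not known exactly. Their poses are not given: they have to be found in the camera images.
- oil_ring_centre (a point): Centre of the larger brass oil ring, loose: outside 140 mm, bore 100 mm, 10 mm thick, 0.3 to 0.6 kg. z: the ring's axis; y: in its plane, at the start up the slope to the rim's highest point. Starts in either slot of the rack. Gripped across its thickness by no more than the top 12 mm of its rim, fingers stay clear of the shaft when it hangs.
- small_ring_centre (a point): Centre of the smaller brass ring, in the other slot: outside 110 mm, bore 80 mm, 10 mm thick; same axes. It stays there.
- drain_rack: Fixed rack: tray 140 x 200 x 16 mm, origin on the bench under its middle; two rails along y at x = +-46 mm, tops 44 mm above the bench, carry the rims. Slots at y = +40 and -40 mm, each between slanted pins (52 mm long, 12 mm apart): the rings lean 31 degrees from vertical, tops towards the rack's -y. A ring comes out along that slope.
- bearing_housing: Fixed blue bearing housing, cap and end cover off; origin on the bench below point mid_float, same axes. Oil trough below the shaft, open above and at the +y end (over a sill 35 mm high): 176 mm wide inside (x), walls up to 90 mm, floor 16 mm above the bench, y from -72 to +30 mm. The bearing block starts at y = -72 mm, 208 mm high. Nothing above the shaft.
- mid_float (a point): Middle of the shaft's end float, on its horizontal axis, 150 mm above the bench; z up, y along the shaft to its free end. Shaft 48 mm diameter. Groove 36 mm diameter, 17 mm wide, its middle anywhere from y = -12 to +12 mm (clamped there); free end 65 mm beyond it. The large ring's centre hangs 26 mm below the axis on the full diameter, 32 mm in the groove.

How it is judged:
By the outcome, as a careful person would: the job done as asked, in the order asked, and still so for the second after the job is handed in, with the robot touching nothing.
It also fails if it takes over 43 s, if anything falls off the work surface, if the arm or the gripper's body presses on something with over 40 N, if the wrist force passes 120 N, or if a joint passes its speed limit or range.

### The arm

A 6-joint arm with a two-finger parallel gripper is mounted at the origin on a cart in front of the work surface, level with it; the furniture and walls round the work are solid. World frame = base frame: x ahead of the robot, y to its left, z up, the work surface at z = 0. Lengths are in mm, angles in rad, forces in N, time in s.
With the tool pointing down it reaches from about 400 to 925 mm from the base axis. Payload 12.5 kg.
Tool frame: the origin (TCP) lies midway between the tips of the shut fingers; the grasp point (between the pads) lies 19 mm behind it; z points along the fingers, y is the direction in which the jaws open and shut (so a half turn about z gives the same grasp; the last joint's range is limited). The gripper opens to 95 mm and grips with 3 to 60 N. Pads are 20 mm wide; open, the fingers measure 119 mm over their backs; the gripper's body (75 mm by 180 mm) begins 59 mm behind the grasp point.
Start: joints at [1.073, 0.491, 1.559, -0, 1.092, -0.106], TCP at [238.643, 577.664, 214.661] pointing down, gripper open.
Joint ranges: [-3.1, 3.1], [-0.84, 2.19], [0.05, 2.79], [-1.13, 4.28], [0.06, 2.93], [-2.69, 2.69]. Speed limits (rad/s): [2.22, 2.22, 2.79, 3.14, 3.14, 3.14].

### API

Orientations are given as [roll, pitch, yaw] about the fixed x, y, z axes, in that order (R = Rz(yaw) Ry(pitch) Rx(roll)).
In Python, from cell import env gives the robot as it stands.
- The arm moves only by the tool arm_command, never from a script. Its argument "steps" is a list of rows, each an object of numbers: "dx", "dy", "dz": the shift along the tool's x, y, z as a fraction of full scale; "rx", "ry", "rz": the turn, a rotation vector about the tool's x, y, z as a fraction of full scale; "claw": the gripper command: -1 is fully open, 1 is shut, values between are in proportion. In form: [{"dx": .., "dy": .., "dz": .., "rx": .., "ry": .., "rz": .., "claw": ..}, ...]. A call has 1 to 10 rows; each row shifts and turns the pose as measured when the row begins, along the tool's axes as they then stand; what a row does not reach is not made up. Full scale, the value 1, is 0.8 m for a shift and 90 degrees for a turn. A row lasts 1/8 s, in which the tool goes at most 62.5 mm and 10.7 degrees, less where a joint would pass 70% of its speed; a pose out of reach is approached as far as the arm can. A call with a number of a shift or a turn outside -1 to 1 is refused whole. A call with a gripper value outside its range is refused whole. The fingers move at their own pace and stop on an object; the grip force is fixed at half the most. Time passes only in rows, so rows that do not move let the fingers close. It gives the time, the measured TCP pose, the force and the opening at its end, in the units of the state.
- env.state(): the state, without advancing time (a new reading comes with each control period).
- env.read_camera(name): name is "scene" or "top" or "wrist"; returns (picture, depth): 400x640x3 uint8, red, green, blue; 400x640 float32, mm along the optical axis (not along the pixel's ray), 0 where there is no reading.
- env.get_calibration(name): a dict with "vfov" (degrees; the focal length in pixels is half the picture's height over the tangent of half this angle, whatever the lens; pixels are square), "cx", "cy" (the principal point, pixels), "xyz" and "attitude" of the camera in the world. Camera axes: x right, y up, looking along -z (the intrinsics and any distortion apply to the point x, -y, -z); pixel columns grow to the right and rows downward; lengths in mm; the calibration is good to about 2 mm. A picture is of the moment at which its call begins: read the wrist's pose just before it. get_calibration takes no time and is no camera call; for the wrist camera it gives the pose at the moment of the call.
- env.job_done(): hands the job in, once; it reports no verdict.
The state is a dict: "t": time; "joints": joint angles; "qvel": joint speeds; "tau": joint torques, N m; "eef_pos": TCP position; "tcp_rot": TCP orientation; "ft_force": force on the tool from outside, world axes, zero at the start; "moment": the same for the moment, N m; "opening": opening from 0.0 (shut) to 1.0 (fully open).
Only numpy, scipy, OpenCV 4.12 (cv2) and the standard library are available. Lean on these libraries where they do the work, as an engineer would, in place of code of your own. Each camera call takes 0.05 s, during which the arm holds its last target.

## Working session

There is one attempt and no reset: what is moved stays moved. The work goes in short steps, Python scripts to look and compute and a tool call to move; the robot and the scene stay as the last step left them, time stands still between calls to the robot, and variables do not carry over. Pictures are saved under pics/ and viewed, and the job is handed in when it is done.

Besides the shell and the picture viewer there is one more tool, called after ">>>" by a JSON object that holds its "op" and its "data", one argument or row to a line. arm_command: Moves the arm, as the interface text tells. Its arguments: {"type":"object","properties":{"steps":{"type":"array","items":{"type":"object","properties":{"dx":{"type":"number"},"dy":{"type":"number"},"dz":{"type":"number"},"rx":{"type":"number"},"ry":{"type":"number"},"rz":{"type":"number"},"claw":{"type":"number"}}}}},"required":["steps"]}

```bash
ls; mkdir -p pics; python3 - <<'E'
from cell import env
import cv2
s=env.state(); print(s)
import numpy as np
for n in ["scene","top","wrist"]:
    c=env.get_calibration(n); print(n,c)
    p,d=env.read_camera(n)
    cv2.imwrite(f"pics/{n}0.png",p[:,:,::-1]); np.save(f"pics/{n}0_d.npy",d); np.save(f"pics/{n}0_p.npy",p); print((d>0).mean())
E
```

```text
pics
{'t': 0.0, 'joints': array([ 1.07338113e+00,  4.91533431e-01,  1.55948453e+00, -1.03047294e-05,
        1.09170309e+00, -1.05578660e-01]), 'qvel': array([ 0.0011012 , -0.00033852, -0.00100898,  0.00035758, -0.00059076,
       -0.0010419 ]), 'tau': array([-1.11886304e-03, -6.12631202e+01, -2.58179140e+01,  6.92363572e-02,
        4.82474989e-02, -4.02597516e-05]), 'eef_pos': array([238.52177265, 577.41115684, 214.06590656]), 'tcp_rot': array([-3.14046958e+00, -1.09824679e-04,  2.74976081e+00]), 'ft_force': array([ 0.02775615,  0.30259113, -0.36440596]), 'moment': array([ 0.03280488, -0.02042475, -0.00623284]), 'opening': 1.000586736402059}
scene {'vfov': 48.77105707198352, 'cx': 313.98280717936353, 'cy': 203.2158763293959, 'xyz': array([ -41.54911761, -546.84212277,  643.17093356]), 'attitude': array([ 0.96389979,  0.013168  , -0.70137877])}
0.904171875
top {'vfov': 48.39959139530535, 'cx': 320.15993012977157, 'cy': 195.8194287044805, 'xyz': array([356.67582825,  60.21753491, 980.25724971]), 'attitude': array([ 0.13193437, -0.0397435 , -1.57717154])}
0.9958984375
wrist {'vfov': 61.788774521368694, 'cx': 317.60690729862665, 'cy': 202.51983842668693, 'xyz': array([164.90401969, 607.98367459, 384.1454769 ]), 'attitude': array([-2.92323965e-01,  9.89489030e-04,  1.17884799e+00])}
0.99591015625
```

View pics/scene0.png

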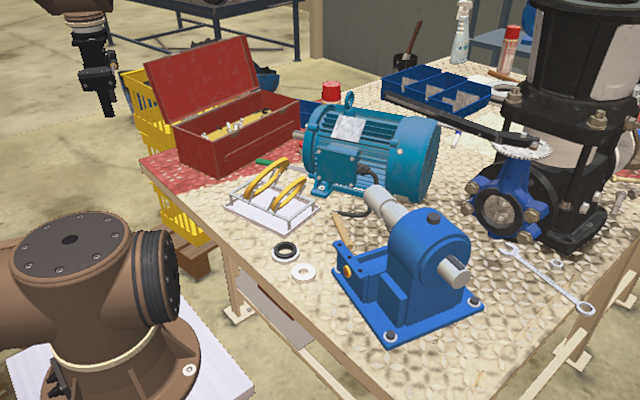

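View pics/top0.png

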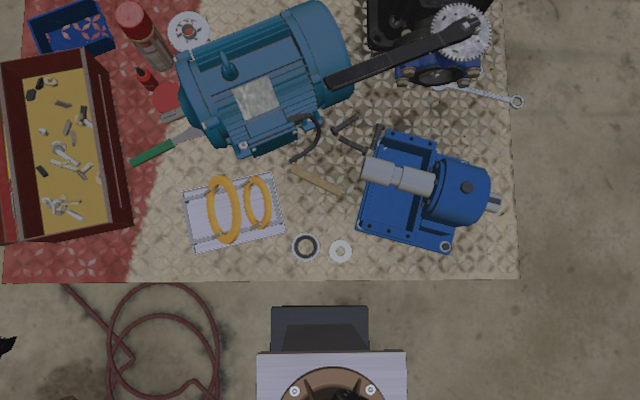

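View pics/wrist0.png

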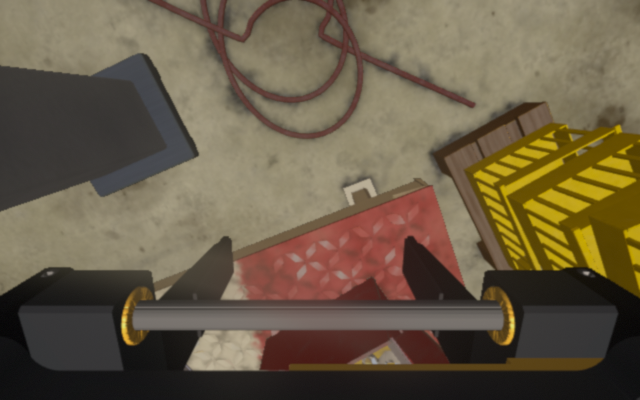

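```bash
cat > h.py <<'E'
import numpy as np, cv2
from scipy.spatial.transform import Rotation as R
def Rm(a): return R.from_euler('xyz',a).as_matrix()
def load(n):
    return np.load(f"pics/{n}_p.npy"),np.load(f"pics/{n}_d.npy")
def pts(c,d):
    h,w=d.shape; f=h/2/np.tan(np.radians(c['vfov'])/2)
    v,u=np.mgrid[0:h,0:w]
    P=np.stack([(u-c['cx'])/f*d,-(v-c['cy'])/f*d,-d],-1)
    return P@Rm(c['attitude']).T+np.array(c['xyz'])
def proj(c,X):
    f=200/np.tan(np.radians(c['vfov'])/2)
    q=(np.atleast_2d(X)-c['xyz'])@Rm(c['attitude'])
    return np.c_[c['cx']-f*q[:,0]/q[:,2], c['cy']+f*q[:,1]/q[:,2]]
E
python3 - <<'E'
from h import *
from cell import env
a=cv2.imread('pics/top0.png'); s=cv2.imread('pics/scene0.png')
A=cv2.resize(a[100:270,170:520],None,fx=2.2,fy=2.2,interpolation=cv2.INTER_CUBIC)
cv2.imwrite('pics/topz.png',A)
cv2.imwrite('pics/scenez.png',cv2.resize(s[140:360,210:500],None,fx=2.6,fy=2.6,interpolation=cv2.INTER_CUBIC))
for n in('top','scene'):
    p,d=load(n+'0');c=env.get_calibration(n);X=pts(c,d)
    for uv in ([(222,208),(258,202),(190,245),(285,232),(380,165),(415,180),(440,230),(335,165),(60,100),(500,250)] if n=='top' else [(390,210),(265,180),(290,190),(330,275),(230,205)]): print(n,uv,X[uv[1],uv[0]].round(1))
E
```

```text
top (222, 208) [459.1 235.1   7.2]
top (258, 202) [472.3 157.2   6.1]
top (190, 245) [379.4 303.2   0.5]
top (285, 232) [405.9  97.5  15.7]
top (380, 165) [521.4 -84.3 172.6]
top (415, 180) [ 493.  -148.7  173.9]
top (440, 230) [ 404.7 -217.9   89.9]
top (335, 165) [555.9 -13.2   2.6]
top (60, 100) [678.6 562.5  69.9]
top (500, 250) [ 364.6 -376.6    5.5]
scene (390, 210) [ 487.2 -128.3  167.3]
scene (265, 180) [5.200e+02 3.415e+02 5.000e-01]
scene (290, 190) [542.9 257.9  -1.5]
scene (330, 275) [ 4.064e+02 -5.470e+01  3.000e-01]
scene (230, 205) [378.5 291.7   7.6]
```

View pics/topz.png

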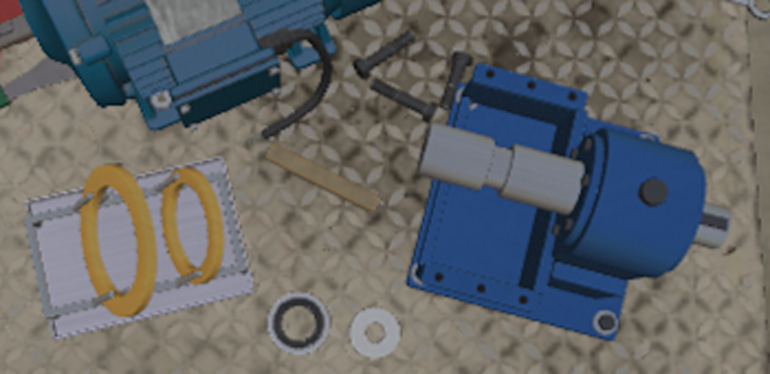

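View pics/scenez.png

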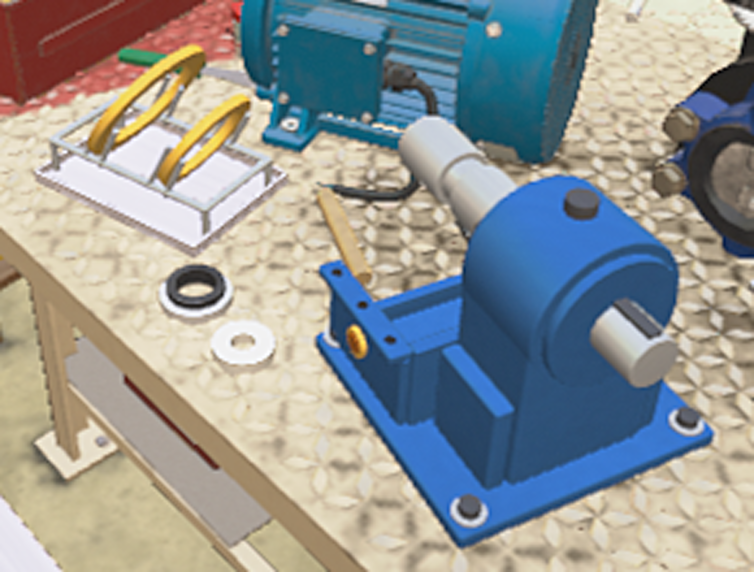

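```bash
python3 - <<'E'
from h import *
from cell import env
for n in('top','scene'):
    p,d=load(n+'0');c=env.get_calibration(n);X=pts(c,d)
    hsv=cv2.cvtColor(p,cv2.COLOR_RGB2HSV)
    m=cv2.inRange(hsv,(15,130,120),(30,255,255))
    ok=(m>0)&(d>0)&(X[...,0]>350)&(X[...,0]<600)&(X[...,1]>100)&(X[...,1]<330)&(X[...,2]>12)
    k,l,st,ce=cv2.connectedComponentsWithStats(ok.astype(np.uint8))
    for i in range(1,k):
        if st[i,4]<60: continue
        Q=X[l==i]; 
        print(n,i,st[i],Q.min(0).round(1),Q.max(0).round(1))
        # plane fit robust
        W=Q.copy()
        for _ in range(4):
            m0=W.mean(0);u,s,vt=np.linalg.svd(W-m0);nn=vt[2]*np.sign(vt[2][1]); r=(Q-m0)@nn; W=Q[np.abs(r)<7]
        print(' normal',nn.round(3),'tilt above horiz deg',np.degrees(np.arcsin(nn[2])).round(1),'yaw of n',np.degrees(np.arctan2(nn[1],nn[0])).round(1),'resid',np.percentile(r,[2,16,50,84,98]).round(1), len(W))
        # circle fit in plane
        ex=np.cross([0,0,1],nn);ex/=np.linalg.norm(ex);ey=np.cross(nn,ex)
        q=np.c_[(W-m0)@ex,(W-m0)@ey].astype(np.float32)
        hull=cv2.minEnclosingCircle(q); print(' encl',hull, (m0+hull[0][0]*ex+hull[0][1]*ey).round(1))
        A=np.c_[2*q,np.ones(len(q))];b=(q**2).sum(1);s=np.linalg.lstsq(A,b,rcond=None)[0]
        print(' fit r',np.sqrt(s[2]+s[0]**2+s[1]**2).round(1),(m0+s[0]*ex+s[1]*ey).round(1))
E
```

```text
top 1 [ 207  175   34   69 1009] [380.7 176.8  36.9] [514.4 260.6 153. ]
 normal [-0.193  0.814  0.549] tilt above horiz deg 33.3 yaw of n 103.3 resid [-5.1 -2.2  0.7  1.5  2.3] 1009
 encl ((-1.7410387992858887, -10.43117618560791), 70.58588409423828) [448.7 220.8  94.2]
 fit r 60.4 [447.8 218.7  97.1]
top 2 [244 176  27  53 605] [410.8 122.6  27.3] [515.2 184.7 123.6]
 normal [-0.198  0.836  0.511] tilt above horiz deg 30.8 yaw of n 103.3 resid [-5.3 -2.5  0.7  1.8  2.6] 605
 encl ((-0.49939200282096863, -7.6393632888793945), 56.14632797241211) [462.8 155.   75.8]
 fit r 47.6 [463.2 153.5  78.5]
scene 1 [244 157  45  42 468] [376.1 175.8  38. ] [511.4 253.6 151.2]
 normal [-0.192  0.818  0.542] tilt above horiz deg 32.8 yaw of n 103.2 resid [-3.7 -2.9 -0.5  3.5  5.5] 468
 encl ((-6.5746750831604, -13.036325454711914), 69.142333984375) [444.5 216.7  93.1]
 fit r 60.3 [442.2 214.   96.3]
scene 2 [271 176  35  35 340] [406.8 120.6  31. ] [510.4 182.1 123.1]
 normal [-0.196  0.84   0.506] tilt above horiz deg 30.4 yaw of n 103.1 resid [-3.9 -3.1 -0.2  3.3  5.4] 340
 encl ((-2.830127239227295, -9.22037124633789), 54.68562316894531) [459.7 151.6  75.4]
 fit r 47.6 [458.1 150.4  76.7]
```

```bash
cat >> h.py <<'E'
YR=13.2; YH=-14.3
def frame_tool(yaw_deg,tilt_deg):
    # tool y = n, z=-u ; rack style frame
    a=np.radians(tilt_deg); n=np.array([0,np.cos(a),np.sin(a)]);u=np.array([0,-np.sin(a),np.cos(a)])
    M=np.c_[[-1,0,0],n,-u]
    return Rm([0,0,np.radians(yaw_deg)])@M
def plan(p,Rc,wps):
    """wps list of (pos,R,N)"""
    rows=[]
    for P,Rt,N in wps:
        rv=R.from_matrix(Rc.T@Rt).as_rotvec()/N; dp=(P-p)/N
        for k in range(N):
            rows.append(np.r_[Rc.T@dp/800, rv/np.radians(90)]); Rc=Rc@R.from_rotvec(rv).as_matrix()
        p=P;Rc=Rt
    for r in rows: print(np.round(r,4).tolist(), 'mm %.1f deg %.1f'%(np.linalg.norm(r[:3])*800,np.linalg.norm(r[3:])*90))
E
python3 - <<'E'
from h import *
from cell import env
s=env.state();p=s['eef_pos'];Rc=Rm(s['tcp_rot'])
c=np.array([446.6,218.6,93.6]); T=frame_tool(YR,31); u=-T[:,2]
mid=R.from_matrix(Rc)*R.from_rotvec(.6*R.from_matrix(Rc.T@T).as_rotvec())
print(u,T, c+130*u)
plan(p,Rc,[(np.array([300,370,320.]),mid.as_matrix(),6),(c+130*u,T,7)])
E
```

```text
[ 0.11760939 -0.5014302   0.8571673 ] [[-0.9735789  -0.1957349  -0.11760939]
 [-0.22835087  0.83452     0.5014302 ]
 [ 0.          0.51503807 -0.8571673 ]] [461.88922103 153.41407349 205.03174909]
[-0.0283, -0.0351, -0.022, -0.0334, 0.0107, -0.0386] mm 40.1 deg 4.7
[-0.0258, -0.0355, -0.0243, -0.0334, 0.0107, -0.0386] mm 40.1 deg 4.7
[-0.0232, -0.0357, -0.0266, -0.0334, 0.0107, -0.0386] mm 40.1 deg 4.7
[-0.0206, -0.0355, -0.0288, -0.0334, 0.0107, -0.0386] mm 40.1 deg 4.7
[-0.0179, -0.0351, -0.031, -0.0334, 0.0107, -0.0386] mm 40.1 deg 4.7
[-0.0153, -0.0345, -0.0331, -0.0334, 0.0107, -0.0386] mm 40.1 deg 4.7
[-0.0304, -0.0423, 0.0061, -0.0191, 0.0061, -0.0221] mm 42.0 deg 2.7
[-0.029, -0.0435, 0.0045, -0.0191, 0.0061, -0.0221] mm 42.0 deg 2.7
[-0.0275, -0.0446, 0.0029, -0.0191, 0.0061, -0.0221] mm 42.0 deg 2.7
[-0.0259, -0.0456, 0.0013, -0.0191, 0.0061, -0.0221] mm 42.0 deg 2.7
[-0.0243, -0.0465, -0.0003, -0.0191, 0.0061, -0.0221] mm 42.0 deg 2.7
[-0.0227, -0.0473, -0.0019, -0.0191, 0.0061, -0.0221] mm 42.0 deg 2.7
[-0.021, -0.0479, -0.0036, -0.0191, 0.0061, -0.0221] mm 42.0 deg 2.7
```

>>> {"op": "arm_command", "data": {
  "steps": [
    {"dx":-0.028,"dy":-0.035,"dz":-0.022,"rx":-0.033,"ry":0.011,"rz":-0.039,"claw":0.2},
    {"dx":-0.026,"dy":-0.035,"dz":-0.024,"rx":-0.033,"ry":0.011,"rz":-0.039,"claw":0.2},
    {"dx":-0.023,"dy":-0.036,"dz":-0.027,"rx":-0.033,"ry":0.011,"rz":-0.039,"claw":0.2},
    {"dx":-0.021,"dy":-0.036,"dz":-0.029,"rx":-0.033,"ry":0.011,"rz":-0.039,"claw":0.2},
    {"dx":-0.018,"dy":-0.035,"dz":-0.031,"rx":-0.033,"ry":0.011,"rz":-0.039,"claw":0.2},
    {"dx":-0.015,"dy":-0.035,"dz":-0.033,"rx":-0.033,"ry":0.011,"rz":-0.039,"claw":0.2}
  ]
}}

```text
t: 0.9
eef_pos: [301.3, 365.7, 319.6]
tcp_rot: [2.812, -0.043, -3.139]
ft_force: [0.5, 0.7, 0.9]
opening: 0.433
```

```bash
python3 - <<'E'
from h import *
from cell import env
s=env.state();p=s['eef_pos'];Rc=Rm(s['tcp_rot']);print(s['t'],p,s['tcp_rot'],s['opening'],s['ft_force'],s['joints'])
c=np.array([446.6,218.6,93.6]); T=frame_tool(YR,31); u=-T[:,2]
plan(p,Rc,[(c+130*u,T,8)])
E
```

```text
0.9 [301.26637618 365.68330059 319.61552843] [ 2.81240193 -0.0430237  -3.13903593] 0.43344017399607515 [0.50432011 0.66569811 0.88949053] [ 0.56838923  0.09178683  1.89186967  0.34885945  1.03953981 -1.15801653]
[-0.0258, -0.0369, 0.0052, -0.0164, 0.0046, -0.0179] mm 36.2 deg 2.2
[-0.0247, -0.0377, 0.004, -0.0164, 0.0046, -0.0179] mm 36.2 deg 2.2
[-0.0237, -0.0385, 0.0029, -0.0164, 0.0046, -0.0179] mm 36.2 deg 2.2
[-0.0226, -0.0392, 0.0017, -0.0164, 0.0046, -0.0179] mm 36.2 deg 2.2
[-0.0215, -0.0398, 0.0005, -0.0164, 0.0046, -0.0179] mm 36.2 deg 2.2
[-0.0204, -0.0404, -0.0007, -0.0164, 0.0046, -0.0179] mm 36.2 deg 2.2
[-0.0192, -0.041, -0.0018, -0.0164, 0.0046, -0.0179] mm 36.2 deg 2.2
[-0.0181, -0.0414, -0.003, -0.0164, 0.0046, -0.0179] mm 36.2 deg 2.2
```

Tracking is good.

>>> {"op": "arm_command", "data": {
  "steps": [
    {"dx":-0.026,"dy":-0.037,"dz":0.005,"rx":-0.016,"ry":0.005,"rz":-0.018,"claw":0.2},
    {"dx":-0.025,"dy":-0.038,"dz":0.004,"rx":-0.016,"ry":0.005,"rz":-0.018,"claw":0.2},
    {"dx":-0.024,"dy":-0.038,"dz":0.003,"rx":-0.016,"ry":0.005,"rz":-0.018,"claw":0.2},
    {"dx":-0.023,"dy":-0.039,"dz":0.002,"rx":-0.016,"ry":0.005,"rz":-0.018,"claw":0.2},
    {"dx":-0.021,"dy":-0.04,"dz":0.0005,"rx":-0.016,"ry":0.005,"rz":-0.018,"claw":0.2},
    {"dx":-0.02,"dy":-0.04,"dz":-0.001,"rx":-0.016,"ry":0.005,"rz":-0.018,"claw":0.2},
    {"dx":-0.019,"dy":-0.041,"dz":-0.002,"rx":-0.016,"ry":0.005,"rz":-0.018,"claw":0.2},
    {"dx":-0.018,"dy":-0.041,"dz":-0.003,"rx":-0.016,"ry":0.005,"rz":-0.018,"claw":0.2},
    {"claw":0.2}
  ]
}}

```text
$.steps[8]: bad value
```

```bash
cat > look.py <<'E'
import sys
from h import *
from cell import env
n,tag=sys.argv[1],sys.argv[2]
import json
s=env.state(); c=env.get_calibration(n); p,d=env.read_camera(n)
cv2.imwrite(f"pics/{tag}.png",p[:,:,::-1]);np.save(f"pics/{tag}_p.npy",p);np.save(f"pics/{tag}_d.npy",d)
np.save(f"pics/{tag}_c.npy",c,allow_pickle=True)
print(s['t'],s['eef_pos'],s['tcp_rot'],s['opening'],s['ft_force'],s['joints'].round(3))
E
python3 look.py wrist w1
```

```text
0.9 [301.26637618 365.68330059 319.61552843] [ 2.81240193 -0.0430237  -3.13903593] 0.43344017399607515 [0.50432011 0.66569811 0.88949053] [ 0.568  0.092  1.892  0.349  1.04  -1.158]
```

View pics/w1.png

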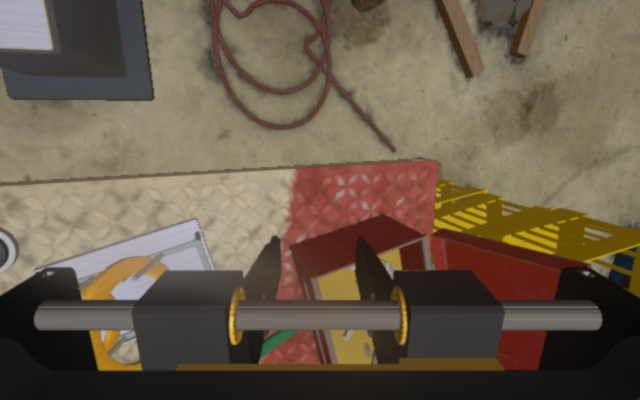

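Refused (all fields are required); the view shows the rack lower left, no motion happened.

>>> {"op": "arm_command", "data": {
  "steps": [
    {"dx":-0.026,"dy":-0.037,"dz":0.005,"rx":-0.016,"ry":0.005,"rz":-0.018,"claw":0.2},
    {"dx":-0.025,"dy":-0.038,"dz":0.004,"rx":-0.016,"ry":0.005,"rz":-0.018,"claw":0.2},
    {"dx":-0.024,"dy":-0.038,"dz":0.003,"rx":-0.016,"ry":0.005,"rz":-0.018,"claw":0.2},
    {"dx":-0.023,"dy":-0.039,"dz":0.002,"rx":-0.016,"ry":0.005,"rz":-0.018,"claw":0.2},
    {"dx":-0.021,"dy":-0.04,"dz":0.0005,"rx":-0.016,"ry":0.005,"rz":-0.018,"claw":0.2},
    {"dx":-0.02,"dy":-0.04,"dz":-0.001,"rx":-0.016,"ry":0.005,"rz":-0.018,"claw":0.2},
    {"dx":-0.019,"dy":-0.041,"dz":-0.002,"rx":-0.016,"ry":0.005,"rz":-0.018,"claw":0.2},
    {"dx":-0.018,"dy":-0.041,"dz":-0.003,"rx":-0.016,"ry":0.005,"rz":-0.018,"claw":0.2},
    {"dx":0,"dy":0,"dz":0,"rx":0,"ry":0,"rz":0,"claw":0.2}
  ]
}}

```text
t: 2.08
eef_pos: [470.3, 144.7, 204.3]
tcp_rot: [2.594, 0.005, -2.9]
ft_force: [-0.0, -0.4, -0.1]
opening: 0.399
```

```bash

python3 look.py wrist w2
```

```text
2.075 [470.2769445  144.69911338 204.25875318] [ 2.59389183  0.00513197 -2.90015723] 0.39856481373212643 [-0.03439423 -0.36521996 -0.08933004] [-0.118  0.383  1.912  0.573  1.124 -2.257]
```

View pics/w2.png

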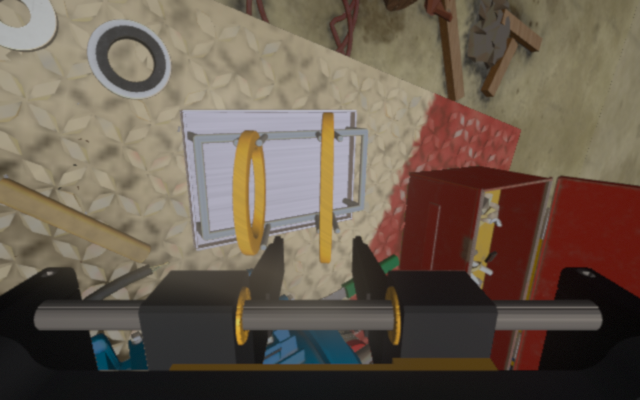

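```bash
cat > ringfit.py <<'E'
import sys
from h import *
p,d=load('w2');c=np.load('pics/w2_c.npy',allow_pickle=True).item();X=pts(c,d)
hsv=cv2.cvtColor(p,cv2.COLOR_RGB2HSV);m=cv2.inRange(hsv,(15,130,120),(30,255,255))
m[:, :310]=0;m[:,345:]=0;m[:105]=0;m[265:]=0
k,l,st,ce=cv2.connectedComponentsWithStats(m)
i=1+st[1:,4].argmax();ok=(l==i)&(d>0);Q=X[ok];print(st[i],len(Q))
T=frame_tool(YR,31);c0=np.array([446.6,218.6,93.6])
q=(Q-c0)@T; # tool-like: x,y=n,z=-u
print('x',np.percentile(q[:,0],[0,1,50,99,100]).round(1),'n',np.percentile(q[:,1],[0,2,10,50,90,98,100]).round(1),'u',np.percentile(-q[:,2],[0,2,50,98,100]).round(1))
# per row n centre from mask edges
for lo in range(-70,71,10):
    s=(q[:,0]>=lo)&(q[:,0]<lo+10)
    if s.sum()>5: print(lo,np.percentile(q[s,1],[3,50,97]).round(1),'umax',np.percentile(-q[s,2],95).round(1))
# rim: outer fit from points
from scipy.optimize import least_squares
rr=lambda v:(np.hypot(q[:,0]-v[0],-q[:,2]-v[1])-70)
r=least_squares(rr,[0,0],loss='soft_l1',f_scale=1);print('c(x,u)',r.x,np.std(r.fun))
E
python3 ringfit.py
```

```text
[ 319  113   15  150 1700] 1694
x [-63.3 -57.   12.7  63.7  65. ] n [-8.8 -7.9 -7.  -3.4 -0.   1.   7.5] u [-50.7  16.6  60.6  67.7  69.1]
-70 [-5.  -2.4  0.1] umax 35.4
-60 [-7.2 -2.9  1.3] umax 48.7
-50 [-7.5 -3.3  7.1] umax 56.6
-40 [-7.7 -3.6  0.9] umax 62.0
-30 [-7.9 -3.9  0.5] umax 65.8
-20 [-8.1 -4.2  0.4] umax 67.2
-10 [-8.2 -3.7  0.1] umax 68.1
0 [-7.6 -3.9 -0.1] umax 67.6
10 [-7.7 -4.  -0.2] umax 66.2
20 [-7.8 -3.7  0.4] umax 63.0
30 [-7.8 -3.3  0.5] umax 58.1
40 [-7.1 -3.2  0.7] umax 51.4
50 [-7.  -2.9  1.6] umax 41.4
60 [-6.  -1.9  1.7] umax 24.8
c(x,u) [-4.13583803 -2.97302452] 0.7749005485512861
```

```bash
python3 - <<'E'
from h import *
p,d=load('w2');c=np.load('pics/w2_c.npy',allow_pickle=True).item();X=pts(c,d)
for nm,uv in dict(bench=(280,80),bench2=(400,140),benchL=(160,150),tray=(290,180),tray2=(215,180),railT=(285,133),railB=(290,217),tipL=(279,238),tipR=(358,238)).items():
    w=X[uv[1]-1:uv[1]+2,uv[0]-1:uv[0]+2].reshape(-1,3);print(nm,np.median(w,0).round(1))
from cell import env
s=env.state();P=s['eef_pos'];Rc=Rm(s['tcp_rot'])
for uv in [(279,240),(278,244),(275,250),(358,240),(361,247),(365,255)]:print(uv,((X[uv[1],uv[0]]-P)@Rc).round(1))
E
```

```text
bench [353.5 193.4   0.8]
bench2 [381.6 391.7  -0.8]
benchL [448.3  86.   -0.6]
tray [459.  226.2   5.2]
tray2 [469.8 140.1   5.3]
railT [408.  189.7  43.6]
railB [495.3 216.9  40.1]
tipL [465.8 122.2 194.8]
tipR [456.7 157.2 218.6]
(279, 240) [  9.4 -22.8  -6.4]
(278, 244) [  8.9 -22.9 -10.5]
(275, 250) [ 10.4 -23.1 -21. ]
(358, 240) [ 9.9 19.  -7.6]
(361, 247) [  9.4  19.7 -15.3]
(365, 255) [  9.9  20.3 -25.8]
```

```bash
python3 - <<'E'
from h import *
p=cv2.imread('pics/w2.png');cv2.imwrite('pics/w2z.png',cv2.resize(p[215:290,240:400],None,fx=5,fy=5,interpolation=cv2.INTER_NEAREST))
p,d=load('w2')
for r in (236,238,240,243,246,250): print(r,[ (u,int(p[r,u].max())) for u in list(range(266,290,1)) ][::1].__str__()[:0], 'L',[u for u in range(255,305) if d[r,u]<260 and d[r,u]>0][:1],[u for u in range(255,305) if 0<d[r,u]<260][-1:], 'R',[u for u in range(335,390) if 0<d[r,u]<260][:1],[u for u in range(335,390) if 0<d[r,u]<260][-1:])
E
```

```text
236  L [275] [280] R [355] [360]
238  L [274] [282] R [353] [361]
240  L [274] [282] R [353] [361]
243  L [271] [283] R [352] [364]
246  L [267] [283] R [352] [368]
250  L [265] [283] R [352] [370]
```

View pics/w2z.png

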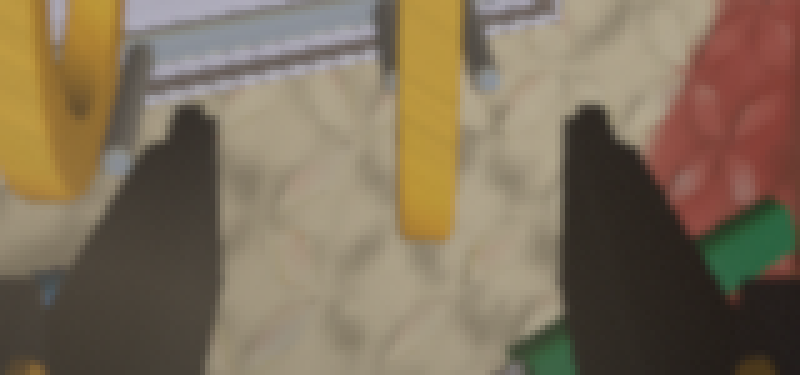

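```bash
python3 - <<'E'
from h import *
from cell import env
s=env.state();p=s['eef_pos'];Rc=Rm(s['tcp_rot'])
c=np.array([446.6,218.6,93.6]); T=frame_tool(YR,31)
A=c+T@[-4.1,-3.7,-92];B=c+T@[-4.1,-3.7,-59.5];print(A,B)
plan(p,Rc,[(A,T,3)]);print();plan(A,T,[(B,T,3)])
E
```

```text
[462.13595674 170.31693581 170.55375079] [458.31365148 186.61341743 142.69581351]
[0.0006, 0.0018, 0.0178, 0.0014, -0.0003, 0.0027] mm 14.3 deg 0.3
[0.0006, 0.0018, 0.0178, 0.0014, -0.0003, 0.0027] mm 14.3 deg 0.3
[0.0006, 0.0018, 0.0178, 0.0014, -0.0003, 0.0027] mm 14.3 deg 0.3

[-0.0, -0.0, 0.0135, 0.0, 0.0, 0.0] mm 10.8 deg 0.0
[-0.0, -0.0, 0.0135, 0.0, 0.0, 0.0] mm 10.8 deg 0.0
[-0.0, -0.0, 0.0135, 0.0, 0.0, 0.0] mm 10.8 deg 0.0
```

>>> {"op": "arm_command", "data": {
  "steps": [
    {"dx":0.0006,"dy":0.0018,"dz":0.018,"rx":0.0014,"ry":0,"rz":0.0027,"claw":0.2},
    {"dx":0.0006,"dy":0.0018,"dz":0.018,"rx":0.0014,"ry":0,"rz":0.0027,"claw":0.2},
    {"dx":0.0006,"dy":0.0018,"dz":0.015,"rx":0.001,"ry":0,"rz":0.002,"claw":0.2},
    {"dx":0,"dy":0,"dz":0,"rx":0,"ry":0,"rz":0,"claw":0.2}
  ]
}}

```text
t: 2.62
eef_pos: [459.8, 173.5, 170.8]
tcp_rot: [2.601, -0.001, -2.907]
ft_force: [0.1, 0.2, -0.5]
opening: 0.4
```

```bash
python3 look.py wrist w3;  python3 - <<'E'
from h import *
from cell import env
s=env.state();p=s['eef_pos'];Rc=Rm(s['tcp_rot'])
c=np.array([446.6,218.6,93.6]); T=frame_tool(YR,31)
B=c+T@[-4.1,-3.7,-59.5]
plan(p,Rc,[(B,T,1)])
p=cv2.imread('pics/w3.png');cv2.imwrite('pics/w3z.png',cv2.resize(p[80:290,220:420],None,fx=3,fy=3))
E
```

```text
2.625 [459.77506457 173.53531218 170.80688333] [ 2.60125193e+00 -9.57916708e-04 -2.90748162e+00] 0.40003543250086443 [ 0.13018817  0.1729018  -0.47435809] [-0.058  0.419  1.967  0.616  1.021 -2.261]
[-0.0017, -0.0039, 0.0391, -0.0005, -0.0014, 0.0018] mm 31.5 deg 0.2
```

View pics/w3z.png

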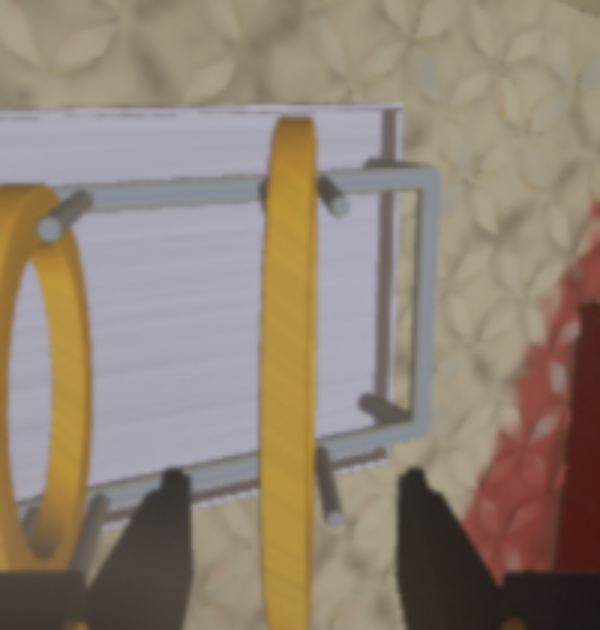

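>>> {"op": "arm_command", "data": {
  "steps": [
    {"dx":-0.0005,"dy":-0.0015,"dz":0.011,"rx":0,"ry":-0.0005,"rz":0.0006,"claw":0.2},
    {"dx":-0.0005,"dy":-0.0012,"dz":0.011,"rx":0,"ry":-0.0005,"rz":0.0006,"claw":0.2},
    {"dx":-0.0004,"dy":-0.0008,"dz":0.01,"rx":0,"ry":-0.0004,"rz":0.0006,"claw":0.2},
    {"dx":0,"dy":0,"dz":0.005,"rx":0,"ry":0,"rz":0,"claw":0.2},
    {"dx":0,"dy":0,"dz":0,"rx":0,"ry":0,"rz":0,"claw":0.2}
  ]
}}

```text
t: 3.3
eef_pos: [458.5, 186.6, 142.6]
tcp_rot: [2.602, 0.001, -2.912]
ft_force: [-0.5, -0.6, 0.1]
opening: 0.4
```

```bash
python3 look.py wrist w4;  python3 - <<'E'
from h import *
from cell import env
s=env.state();p=s['eef_pos'];Rc=Rm(s['tcp_rot'])
c=np.array([446.6,218.6,93.6]); T=frame_tool(YR,31)
B=c+T@[-4.1,-3.7,-59.5]
plan(p,Rc,[(B,T,1)])
p=cv2.imread('pics/w4.png');cv2.imwrite('pics/w4z.png',cv2.resize(p[80:290,220:420],None,fx=3,fy=3))
E
```

```text
3.3 [458.48904728 186.63988496 142.6158638 ] [ 2.60165360e+00  7.19760000e-04 -2.91193905e+00] 0.4004429503670483 [-0.46427272 -0.6021602   0.06416839] [-0.031  0.463  1.995  0.657  0.95  -2.294]
[0.0003, 0.0, 0.0001, -0.0007, 0.0008, -0.0001] mm 0.3 deg 0.1
```

View pics/w4z.png

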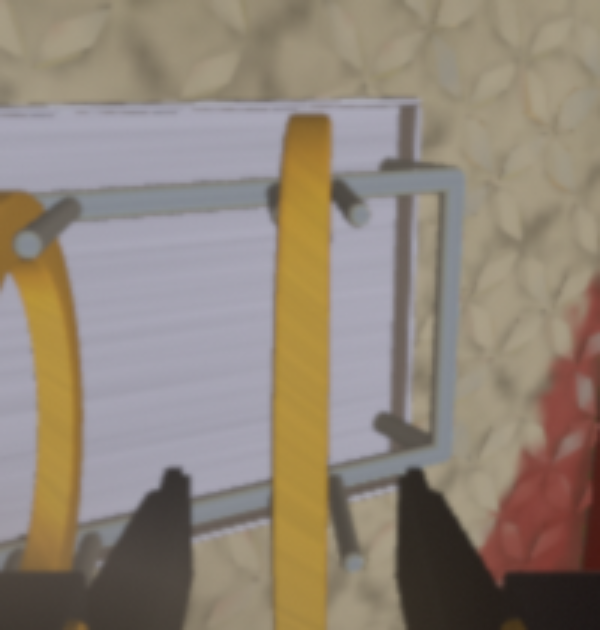

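>>> {"op": "arm_command", "data": {
  "steps": [
    {"dx":0,"dy":0.0008,"dz":0,"rx":0,"ry":0,"rz":0,"claw":0.5},
    {"dx":0,"dy":0,"dz":0,"rx":0,"ry":0,"rz":0,"claw":0.7},
    {"dx":0,"dy":0,"dz":0,"rx":0,"ry":0,"rz":0,"claw":1},
    {"dx":0,"dy":0,"dz":0,"rx":0,"ry":0,"rz":0,"claw":1},
    {"dx":0,"dy":0,"dz":0,"rx":0,"ry":0,"rz":0,"claw":1}
  ]
}}

```text
t: 3.98
eef_pos: [458.7, 187.0, 143.7]
tcp_rot: [2.602, 0.002, -2.912]
ft_force: [-0.2, 1.5, -0.1]
opening: 0.099
```

```bash
python3 - <<'E'
from h import *
from cell import env
s=env.state();print(s)
E
```

```text
{'t': 3.975, 'joints': array([-0.03076388,  0.46126378,  1.99418048,  0.65712719,  0.95091214,
       -2.29291196]), 'qvel': array([-4.59353885e-04, -1.53189304e-03, -5.42434488e-04,  7.53175890e-04,
       -4.76072891e-06,  2.13626897e-03]), 'tau': array([-4.49855374e-01, -5.02614498e+01, -1.66864711e+01,  7.71280434e-01,
        9.86878015e-01,  4.30709578e-02]), 'eef_pos': array([458.70269064, 187.04955217, 143.68341057]), 'tcp_rot': array([ 2.60170160e+00,  1.91622121e-03, -2.91240579e+00]), 'ft_force': array([-0.20357097,  1.52611061, -0.06781572]), 'moment': array([-0.13313813, -0.0931851 , -0.03529131]), 'opening': 0.09892349599170956}
```

>>> {"op": "arm_command", "data": {
  "steps": [
    {"dx":0,"dy":0,"dz":-0.008,"rx":0,"ry":0,"rz":0,"claw":1},
    {"dx":0,"dy":0,"dz":-0.015,"rx":0,"ry":0,"rz":0,"claw":1},
    {"dx":0,"dy":0,"dz":-0.02,"rx":0,"ry":0,"rz":0,"claw":1},
    {"dx":0,"dy":0,"dz":-0.02,"rx":0,"ry":0,"rz":0,"claw":1}
  ]
}}

```text
t: 4.47
eef_pos: [462.3, 162.0, 186.1]
tcp_rot: [2.6, -0.005, -2.91]
ft_force: [0.4, 1.6, -4.7]
opening: 0.102
```

```bash
python3 - <<'E'
from h import *
from cell import env
s=env.state();print(s['eef_pos'],s['tcp_rot'],s['ft_force'],s['moment'],s['opening'])
for n in('top','scene'):
    p,d=load(n+'0');c=env.get_calibration(n);X=pts(c,d)
    hsv=cv2.cvtColor(p,cv2.COLOR_RGB2HSV)
    ok=(d>0)&(X[...,2]>140)&(X[...,2]<185)&(hsv[...,1]<60)&(X[...,0]>420)&(X[...,0]<600)&(X[...,1]>-230)&(X[...,1]<-20)
    k,l,st,ce=cv2.connectedComponentsWithStats(ok.astype(np.uint8))
    i=1+st[1:,4].argmax();print(n,st[i])
    Q=X[l==i]
    from scipy.optimize import least_squares
    # cylinder fit: axis point at y=-110 : x0,z0; yaw; horizontal; r=24 (robust)
    def f(v):
        a=np.array([-np.sin(v[2]),np.cos(v[2]),0]);w=Q-np.array([v[0],-110,v[1]]);w=w-np.outer(w@a,a)
        return np.linalg.norm(w,axis=1)-24
    r=least_squares(f,[500,150,np.radians(-14)],loss='soft_l1',f_scale=.7);v=r.x
    print('x0,z0',v[:2].round(1),'yaw',np.degrees(v[2]).round(2),'med',np.median(r.fun).round(2))
    a=np.array([-np.sin(v[2]),np.cos(v[2]),0]);t=(Q-np.array([v[0],-110,v[1]]))@a
    print('t range',t.min().round(1),np.percentile(t,[.5,99.5]).round(1),t.max().round(1))
    for lo in range(-75,75,3):
        m=(t>=lo)&(t<lo+3)
        if m.sum(): print((lo,m.sum(),np.median(r.fun[m]).round(1)),end=' ')
    print()
E
```

```text
[462.26535042 161.99143391 186.05849846] [ 2.59984971 -0.00549778 -2.90999643] [ 0.37963997  1.598957   -4.73709105] [-0.55745251 -0.19091037 -0.0879752 ] 0.10216346580290825
top [ 360  155   77   43 1772]
x0,z0 [508.1 149.2] yaw -15.37 med -0.05
t range -78.2 [-77.2  57.7] 58.0
(-75, np.int64(40), np.float64(-0.0)) (-72, np.int64(40), np.float64(-0.1)) (-69, np.int64(35), np.float64(-0.1)) (-66, np.int64(46), np.float64(0.2)) (-63, np.int64(38), np.float64(-0.0)) (-60, np.int64(41), np.float64(0.3)) (-57, np.int64(37), np.float64(-0.1)) (-54, np.int64(38), np.float64(0.2)) (-51, np.int64(44), np.float64(0.4)) (-48, np.int64(36), np.float64(-0.0)) (-45, np.int64(43), np.float64(0.5)) (-42, np.int64(36), np.float64(0.0)) (-39, np.int64(41), np.float64(-0.0)) (-36, np.int64(39), np.float64(0.1)) (-33, np.int64(42), np.float64(0.4)) (-30, np.int64(37), np.float64(-0.0)) (-27, np.int64(42), np.float64(0.2)) (-24, np.int64(40), np.float64(0.4)) (-21, np.int64(38), np.float64(0.2)) (-18, np.int64(56), np.float64(-1.2)) (-15, np.int64(30), np.float64(-5.7)) (-12, np.int64(32), np.float64(-5
[... 1749 characters left out ...]
at64(-5.0)) (3, np.int64(84), np.float64(-2.2)) (6, np.int64(26), np.float64(0.1)) (9, np.int64(30), np.float64(-0.1)) (12, np.int64(31), np.float64(-0.0)) (15, np.int64(25), np.float64(0.4)) (18, np.int64(27), np.float64(0.2)) (21, np.int64(26), np.float64(0.1)) (24, np.int64(27), np.float64(-0.1)) (27, np.int64(27), np.float64(-0.1)) (30, np.int64(28), np.float64(0.3)) (33, np.int64(21), np.float64(0.2)) (36, np.int64(28), np.float64(-0.0)) (39, np.int64(29), np.float64(-0.1)) (42, np.int64(24), np.float64(0.4)) (45, np.int64(26), np.float64(-0.1)) (48, np.int64(27), np.float64(0.2)) (51, np.int64(28), np.float64(0.5)) (54, np.int64(22), np.float64(0.4)) (57, np.int64(9), np.float64(-0.4))
```

>>> {"op": "arm_command", "data": {
  "steps": [
    {"dx":0,"dy":0,"dz":-0.025,"rx":0,"ry":0,"rz":0,"claw":1},
    {"dx":0,"dy":0,"dz":-0.03,"rx":0,"ry":0,"rz":0,"claw":1},
    {"dx":0,"dy":0,"dz":-0.025,"rx":0,"ry":0,"rz":0,"claw":1},
    {"dx":0,"dy":0,"dz":-0.01,"rx":0,"ry":0,"rz":0,"claw":1}
  ]
}}

```text
t: 4.97
eef_pos: [471.9, 121.9, 251.5]
tcp_rot: [2.605, -0.004, -2.911]
ft_force: [-0.2, 0.5, -5.3]
opening: 0.101
```

```bash
python3 look.py scene s2; python3 - <<'E'
from h import *
from cell import env
y=np.radians(-15.4);ax=np.array([np.cos(y),np.sin(y),0]);ay=np.array([-np.sin(y),np.cos(y),0])
O=np.array([506.6,-110,150])
for n in('top','scene'):
    p,d=load(n+'0');c=env.get_calibration(n);X=pts(c,d)
    Q=X[d>0]; w=(Q-O); t=w@ay; l=w@ax; z=Q[:,2]
    for lo in range(-80,260,20):
        m=(t>=lo)&(t<lo+20)&(np.abs(l)<200)
        if lo<70: m&=(np.abs(l)>28)
        r=[]
        for zmin in (60,120,200,270):
            k=m&(z>zmin)&(z<500); a=l[k]; r.append((zmin,round(a[a>0].min()) if (a>0).any() else None, round(a[a<0].max()) if (a<0).any() else None))
        print(n,lo,r)
E
```

```text
4.975 [471.92947865 121.88999692 251.51058045] [ 2.60498673 -0.00367528 -2.91135474] 0.10103876425507183 [-0.17685819  0.50162603 -5.29719827] [-0.157  0.322  1.85   0.523  1.24  -2.199]
top -80 [(60, 28, -28), (120, 28, -28), (200, None, None), (270, None, None)]
top -60 [(60, 89, -86), (120, None, None), (200, None, None), (270, None, None)]
top -40 [(60, 88, -86), (120, None, None), (200, None, None), (270, None, None)]
top -20 [(60, 88, -87), (120, None, None), (200, None, None), (270, None, None)]
top 0 [(60, 89, -87), (120, 186, None), (200, 186, None), (270, 187, None)]
top 20 [(60, 89, -88), (120, 168, None), (200, 168, None), (270, 168, None)]
top 40 [(60, 150, None), (120, 150, None), (200, 150, None), (270, 150, None)]
top 60 [(60, 132, None), (120, 132, None), (200, 132, None), (270, 132, None)]
top 80 [(60, 113, None), (120, 113, None), (200, 113, None), (270, 113, None)]
top 100 [(60, 95, None), (120, 95, None), (200, 95, None), (270, 95, None)]
top 120 [(60, 77, None), (120, 77, None), (200, 77, None), (270, 77, None)]
top 140 [(60, 69, None), (120, 69, None), (200, 69
[... 1061 characters left out ...]
scene 80 [(60, 109, None), (120, 109, None), (200, 109, None), (270, 109, None)]
scene 100 [(60, 91, None), (120, 91, None), (200, 91, None), (270, 91, None)]
scene 120 [(60, 72, None), (120, 72, None), (200, 72, None), (270, 72, None)]
scene 140 [(60, 66, None), (120, 66, None), (200, 66, None), (270, 66, None)]
scene 160 [(60, 78, None), (120, 80, None), (200, 80, None), (270, 80, None)]
scene 180 [(60, 25, None), (120, 27, None), (200, 161, None), (270, None, None)]
scene 200 [(60, 14, -94), (120, 15, -102), (200, 159, None), (270, None, None)]
scene 220 [(60, 0, 0), (120, 0, -1), (200, 141, None), (270, None, None)]
scene 240 [(60, 0, 0), (120, 0, 0), (200, 124, None), (270, None, None)]
```

View pics/s2.png

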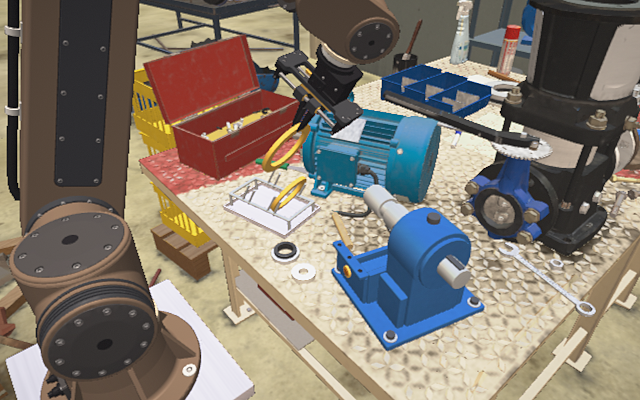

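```bash
cat >> h.py <<'E'
YS=-15.4
_y=np.radians(YS);AX=np.array([np.cos(_y),np.sin(_y),0]);AY=np.array([-np.sin(_y),np.cos(_y),0])
O=np.array([506.6,-110,0.])
TS=frame_tool(YS,0)
def W(l,t,z): return O+l*AX+t*AY+np.array([0,0,z])
def rel(s):
    p=s['eef_pos'];w=p-O
    e=R.from_matrix(TS.T@Rm(s['tcp_rot'])).as_rotvec(degrees=True)
    return 'l %.1f t %.1f z %.1f rot err deg %s'%(w@AX,w@AY,p[2],e.round(2))
E
python3 - <<'E'
from h import *
from cell import env
s=env.state();p=s['eef_pos'];Rc=Rm(s['tcp_rot']);print(rel(s))
plan(p,Rc,[(W(-60,130,268),TS,9)])
E
```

```text
l -94.8 t 214.3 z 251.9 rot err deg [-30.05   7.84 -27.85]
[0.0014, -0.0097, -0.0084, 0.0371, -0.0097, 0.0344] mm 10.3 deg 4.6
[0.0007, -0.0102, -0.0078, 0.0371, -0.0097, 0.0344] mm 10.3 deg 4.6
[0.0, -0.0107, -0.0072, 0.0371, -0.0097, 0.0344] mm 10.3 deg 4.6
[-0.0007, -0.011, -0.0066, 0.0371, -0.0097, 0.0344] mm 10.3 deg 4.6
[-0.0014, -0.0114, -0.0059, 0.0371, -0.0097, 0.0344] mm 10.3 deg 4.6
[-0.0021, -0.0116, -0.0052, 0.0371, -0.0097, 0.0344] mm 10.3 deg 4.6
[-0.0028, -0.0117, -0.0045, 0.0371, -0.0097, 0.0344] mm 10.3 deg 4.6
[-0.0035, -0.0118, -0.0037, 0.0371, -0.0097, 0.0344] mm 10.3 deg 4.6
[-0.0042, -0.0118, -0.003, 0.0371, -0.0097, 0.0344] mm 10.3 deg 4.6
```

>>> {"op": "arm_command", "data": {
  "steps": [
    {"dx":0.001,"dy":-0.01,"dz":-0.014,"rx":0.03,"ry":-0.008,"rz":0.03,"claw":1},
    {"dx":0.001,"dy":-0.01,"dz":-0.012,"rx":0.037,"ry":-0.0097,"rz":0.034,"claw":1},
    {"dx":0,"dy":-0.011,"dz":-0.01,"rx":0.037,"ry":-0.0097,"rz":0.034,"claw":1},
    {"dx":-0.001,"dy":-0.011,"dz":-0.007,"rx":0.037,"ry":-0.0097,"rz":0.034,"claw":1},
    {"dx":-0.0014,"dy":-0.0114,"dz":-0.005,"rx":0.037,"ry":-0.0097,"rz":0.034,"claw":1},
    {"dx":-0.002,"dy":-0.0116,"dz":-0.004,"rx":0.037,"ry":-0.0097,"rz":0.034,"claw":1},
    {"dx":-0.003,"dy":-0.0117,"dz":-0.003,"rx":0.037,"ry":-0.0097,"rz":0.034,"claw":1},
    {"dx":-0.0035,"dy":-0.0118,"dz":-0.002,"rx":0.037,"ry":-0.0097,"rz":0.034,"claw":1},
    {"dx":-0.004,"dy":-0.011,"dz":-0.002,"rx":0.025,"ry":-0.006,"rz":0.025,"claw":1},
    {"dx":0,"dy":0,"dz":0,"rx":0,"ry":0,"rz":0,"claw":1}
  ]
}}

```text
t: 6.28
eef_pos: [481.0, 26.0, 267.3]
tcp_rot: [3.126, -0.018, 2.884]
ft_force: [0.7, 1.4, -5.8]
opening: 0.1
```

```bash
python3 look.py wrist w5; python3 - <<'E'
from h import *
from cell import env
s=env.state();p=s['eef_pos'];Rc=Rm(s['tcp_rot']);print(rel(s))
plan(p,Rc,[(W(0,85,203),TS,8)])
E
```

```text
6.275 [481.031952    26.04528427 267.30381235] [ 3.12626407 -0.0175795   2.88361728] 0.09951688390531466 [ 0.70492416  1.39284432 -5.79847988] [-0.093  0.234  1.818  0.02   1.105 -1.415]
l -60.9 t 124.5 z 267.2 rot err deg [-0.9   1.03 -0.63]
[-0.0096, -0.0064, 0.0098, 0.0013, -0.0014, 0.0009] mm 12.1 deg 0.2
[-0.0096, -0.0064, 0.0098, 0.0013, -0.0014, 0.0009] mm 12.1 deg 0.2
[-0.0096, -0.0064, 0.0098, 0.0013, -0.0014, 0.0009] mm 12.1 deg 0.2
[-0.0096, -0.0063, 0.0099, 0.0013, -0.0014, 0.0009] mm 12.1 deg 0.2
[-0.0096, -0.0063, 0.0099, 0.0013, -0.0014, 0.0009] mm 12.1 deg 0.2
[-0.0096, -0.0063, 0.0099, 0.0013, -0.0014, 0.0009] mm 12.1 deg 0.2
[-0.0095, -0.0062, 0.01, 0.0013, -0.0014, 0.0009] mm 12.1 deg 0.2
[-0.0095, -0.0062, 0.01, 0.0013, -0.0014, 0.0009] mm 12.1 deg 0.2
```

View pics/w5.png

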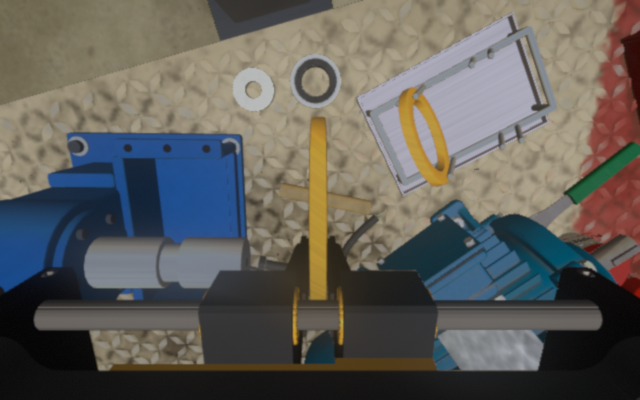

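```bash
cat > shaft.py <<'E'
import sys
from h import *
from scipy.optimize import least_squares
tag=sys.argv[1]
p,d=load(tag);c=np.load(f'pics/{tag}_c.npy',allow_pickle=True).item();X=pts(c,d)
hsv=cv2.cvtColor(p,cv2.COLOR_RGB2HSV)
w=X-O;l=w@AX;t=w@AY
ok=(d>0)&(X[...,2]>140)&(X[...,2]<182)&(hsv[...,1]<60)&(np.abs(l)<32)&(t>-80)&(t<75)
k,lb,st,ce=cv2.connectedComponentsWithStats(ok.astype(np.uint8))
i=1+st[1:,4].argmax();print(st[i]);Q=X[lb==i]
def f(v):
    a=np.array([-np.sin(v[2]),np.cos(v[2]),0]);q=Q-np.array([v[0],-110,v[1]]);q=q-np.outer(q@a,a)
    return np.linalg.norm(q,axis=1)-24
r=least_squares(f,[506,150,np.radians(-15)],loss='soft_l1',f_scale=.7);v=r.x
print('x0,z0',v[:2].round(1),'yaw',np.degrees(v[2]).round(2))
tt=(Q-O)@AY
print('t',np.percentile(tt,[0,1,99,100]).round(1))
print([(lo,np.median(r.fun[(tt>=lo)&(tt<lo+2)]).round(1)) for lo in range(-24,12,2) if ((tt>=lo)&(tt<lo+2)).any()])
E
python3 shaft.py w5
```

```text
[  83  237  166   52 7370]
x0,z0 [509.4 149.4] yaw -15.59
t [-77.  -75.6  59.   59.5]
[(-24, np.float64(0.1)), (-22, np.float64(0.2)), (-20, np.float64(0.1)), (-18, np.float64(-0.0)), (-16, np.float64(-2.4)), (-14, np.float64(-5.7)), (-12, np.float64(-5.6)), (-10, np.float64(-5.7)), (-8, np.float64(-5.7)), (-6, np.float64(-5.7)), (-4, np.float64(-5.7)), (-2, np.float64(-5.6)), (0, np.float64(-5.3)), (2, np.float64(-0.6)), (4, np.float64(0.3)), (6, np.float64(0.3)), (8, np.float64(0.2)), (10, np.float64(0.1))]
```

>>> {"op": "arm_command", "data": {
  "steps": [
    {"dx":-0.0098,"dy":-0.0064,"dz":0.0098,"rx":0.0013,"ry":-0.0014,"rz":0.0009,"claw":1},
    {"dx":-0.0098,"dy":-0.0064,"dz":0.0098,"rx":0.0013,"ry":-0.0014,"rz":0.0009,"claw":1},
    {"dx":-0.0098,"dy":-0.0064,"dz":0.0098,"rx":0.0013,"ry":-0.0014,"rz":0.0009,"claw":1},
    {"dx":-0.0098,"dy":-0.0063,"dz":0.0098,"rx":0.0013,"ry":-0.0014,"rz":0.0009,"claw":1},
    {"dx":-0.0098,"dy":-0.0063,"dz":0.0098,"rx":0.0013,"ry":-0.0014,"rz":0.0009,"claw":1},
    {"dx":-0.0098,"dy":-0.005,"dz":0.0098,"rx":0.0013,"ry":-0.0014,"rz":0.0009,"claw":1},
    {"dx":-0.0098,"dy":-0.004,"dz":0.0098,"rx":0.0013,"ry":-0.0014,"rz":0.0009,"claw":1},
    {"dx":-0.005,"dy":-0.002,"dz":0.007,"rx":0,"ry":0,"rz":0,"claw":1},
    {"dx":0,"dy":0,"dz":0,"rx":0,"ry":0,"rz":0,"claw":1}
  ]
}}

```text
t: 7.45
eef_pos: [531.6, -24.8, 199.7]
tcp_rot: [3.139, -0.005, 2.874]
ft_force: [0.2, 0.2, -4.6]
opening: 0.104
```

```bash
python3 look.py wrist w6; python3 look.py scene s6; python3 - <<'E'
from h import *
from cell import env
s=env.state();p=s['eef_pos'];Rc=Rm(s['tcp_rot']);print(rel(s))
plan(p,Rc,[(W(1.5,20,203),TS,6)])
E
```

```text
7.45 [531.63334017 -24.81480853 199.70321696] [ 3.13927634 -0.00472778  2.87381943] 0.10389105710818497 [ 0.22963972  0.23071621 -4.58464878] [-0.172  0.378  1.801  0.003  0.966 -1.477]
7.5 [531.60670091 -24.72456504 199.9851688 ] [ 3.13920861 -0.00441976  2.87386332] 0.09840766407375534 [ 0.21389116 -0.10537894 -5.34830875] [-0.172  0.378  1.801  0.003  0.967 -1.477]
l 1.4 t 88.9 z 200.3 rot err deg [-0.14  0.23 -0.06]
[0.0, -0.0144, -0.0006, 0.0003, -0.0004, 0.0001] mm 11.5 deg 0.0
[0.0, -0.0144, -0.0006, 0.0003, -0.0004, 0.0001] mm 11.5 deg 0.0
[-0.0, -0.0144, -0.0006, 0.0003, -0.0004, 0.0001] mm 11.5 deg 0.0
[-0.0, -0.0144, -0.0006, 0.0003, -0.0004, 0.0001] mm 11.5 deg 0.0
[-0.0, -0.0144, -0.0006, 0.0003, -0.0004, 0.0001] mm 11.5 deg 0.0
[-0.0, -0.0144, -0.0006, 0.0003, -0.0004, 0.0001] mm 11.5 deg 0.0
```

View pics/w6.png

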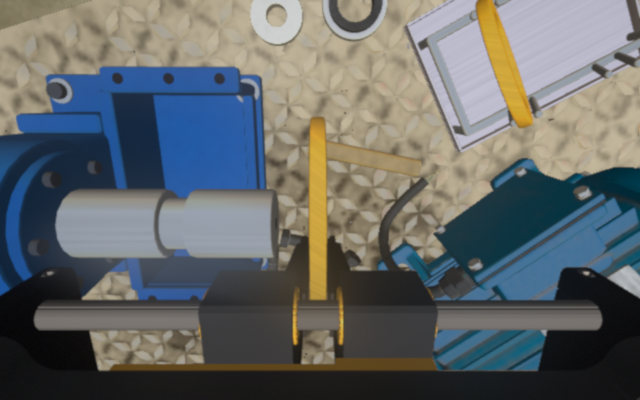

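View pics/s6.png

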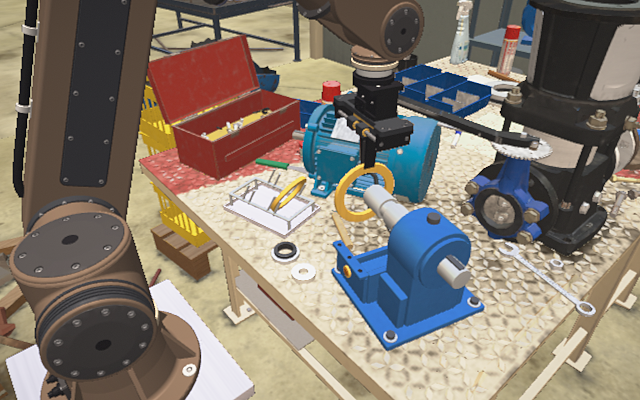

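```bash
python3 shaft.py w6; python3 - <<'E'
from h import *
from scipy.optimize import least_squares
for tag in('s6','w6'):
    p,d=load(tag);c=np.load(f'pics/{tag}_c.npy',allow_pickle=True).item();X=pts(c,d)
    hsv=cv2.cvtColor(p,cv2.COLOR_RGB2HSV);m=cv2.inRange(hsv,(15,130,100),(30,255,255))
    w=X-O;l=w@AX;t=w@AY
    ok=(m>0)&(d>0)&(abs(t-89)<25)&(abs(l)<85)&(X[...,2]>40)&(X[...,2]<215)
    q=np.c_[l[ok],X[...,2][ok]];print(tag,ok.sum(),'t',np.percentile(t[ok],[2,50,98]).round(1),'l',np.percentile(q[:,0],[0,1,99,100]).round(1),'z',np.percentile(q[:,1],[0,1,99,100]).round(1))
    if tag=='s6':
        f=lambda v: np.maximum(0,np.maximum(np.hypot(*(q-v).T)-70,50-np.hypot(*(q-v).T)))
        r=least_squares(f,[0,140]);print(r.x,np.mean(r.fun))
    else:
        r=least_squares(lambda v:np.hypot(*(q-v).T)-70,[0,140],loss='soft_l1');print(r.x)
E
```

```text
[   55   189   223    73 14537]
x0,z0 [509.4 149.4] yaw -15.49
t [-77.3 -75.5  59.   59.5]
[(-24, np.float64(0.1)), (-22, np.float64(0.2)), (-20, np.float64(0.0)), (-18, np.float64(0.1)), (-16, np.float64(-2.3)), (-14, np.float64(-5.6)), (-12, np.float64(-5.7)), (-10, np.float64(-5.7)), (-8, np.float64(-5.6)), (-6, np.float64(-5.7)), (-4, np.float64(-5.7)), (-2, np.float64(-5.7)), (0, np.float64(-5.5)), (2, np.float64(-0.4)), (4, np.float64(0.0)), (6, np.float64(0.2)), (8, np.float64(0.1)), (10, np.float64(0.1))]
s6 1133 t [81.6 84.2 91.3] l [-73.2 -71.3  63.   65.9] z [ 68.1  71.3 204.5 212.1]
[ -3.72086949 137.65238487] 0.01348506705350072
w6 3203 t [83.7 88.1 93. ] l [-68.9 -67.8  31.   33.2] z [138.7 148.1 206.6 207.6]
[  1.00267957 135.64292748]
```

>>> {"op": "arm_command", "data": {
  "steps": [
    {"dx":-0.001,"dy":-0.01,"dz":-0.002,"rx":0,"ry":0,"rz":0,"claw":1},
    {"dx":-0.001,"dy":-0.015,"dz":-0.002,"rx":0,"ry":0,"rz":0,"claw":1},
    {"dx":0,"dy":-0.015,"dz":0,"rx":0,"ry":0,"rz":0,"claw":1},
    {"dx":0,"dy":-0.015,"dz":0,"rx":0,"ry":0,"rz":0,"claw":1},
    {"dx":0,"dy":-0.015,"dz":0,"rx":0,"ry":0,"rz":0,"claw":1},
    {"dx":0,"dy":-0.01,"dz":0,"rx":0,"ry":0,"rz":0,"claw":1},
    {"dx":0,"dy":-0.005,"dz":0,"rx":0,"ry":0,"rz":0,"claw":1},
    {"dx":0,"dy":0,"dz":0,"rx":0,"ry":0,"rz":0,"claw":1}
  ]
}}

```text
t: 8.55
eef_pos: [513.7, -95.8, 204.5]
tcp_rot: [3.139, -0.002, 2.873]
ft_force: [0.2, 0.4, -5.1]
opening: 0.101
```

```bash
python3 look.py wrist w7; python3 - <<'E'
from h import *
from cell import env
s=env.state();p=s['eef_pos'];Rc=Rm(s['tcp_rot']);print(rel(s))
plan(p,Rc,[(W(3,-6.3,203),TS,1)])
E
```

```text
8.55 [513.6641391  -95.8415853  204.53749385] [ 3.13921249e+00 -2.39115868e-03  2.87331760e+00] 0.10105790196835342 [ 0.16753967  0.3677816  -5.11216236] [-0.312  0.359  1.819  0.003  0.966 -1.616]
l 3.1 t 15.7 z 204.6 rot err deg [-0.14  0.13 -0.04]
[0.0001, -0.0275, 0.0019, 0.0015, -0.0015, 0.0005] mm 22.1 deg 0.2
```

View pics/w7.png

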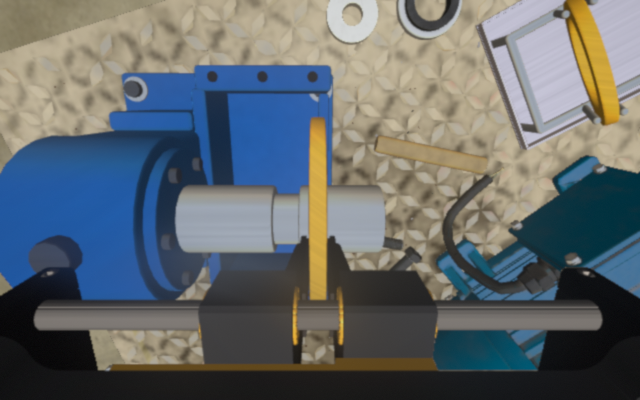

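>>> {"op": "arm_command", "data": {
  "steps": [
    {"dx":0,"dy":-0.009,"dz":0.001,"rx":0.0006,"ry":-0.0006,"rz":0,"claw":1},
    {"dx":0,"dy":-0.01,"dz":0.001,"rx":0.0006,"ry":-0.0006,"rz":0,"claw":1},
    {"dx":0,"dy":-0.006,"dz":0,"rx":0,"ry":0,"rz":0,"claw":1},
    {"dx":0,"dy":0,"dz":0,"rx":0,"ry":0,"rz":0,"claw":1}
  ]
}}

```text
t: 9.1
eef_pos: [508.2, -115.8, 202.7]
tcp_rot: [3.141, -0.0, 2.874]
ft_force: [-0.5, 0.4, -4.9]
opening: 0.102
```

```bash
python3 look.py wrist w8; python3 - <<'E'
from h import *
from cell import env
s=env.state();print(rel(s))
p=cv2.imread('pics/w8.png');cv2.imwrite('pics/w8z.png',cv2.resize(p[100:290,230:430],None,fx=3,fy=3))
E
```

```text
9.1 [ 508.15402462 -115.82298453  202.72135587] [ 3.14115630e+00 -4.51928391e-04  2.87440311e+00] 0.10247001058751366 [-0.45492163  0.39002689 -4.86859429] [-0.351  0.358  1.825  0.     0.958 -1.655]
l 3.0 t -5.0 z 202.7 rot err deg [-0.03  0.03 -0.1 ]
```

View pics/w8z.png

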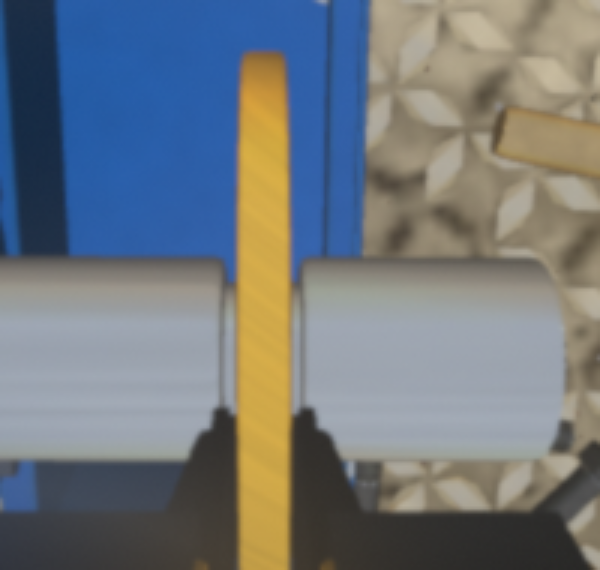

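>>> {"op": "arm_command", "data": {
  "steps": [
    {"dx":0,"dy":-0.0007,"dz":0.006,"rx":0,"ry":0,"rz":0,"claw":1},
    {"dx":0,"dy":0,"dz":0.006,"rx":0,"ry":0,"rz":0,"claw":1},
    {"dx":0,"dy":0,"dz":0.003,"rx":0,"ry":0,"rz":0,"claw":1},
    {"dx":0,"dy":0,"dz":0,"rx":0,"ry":0,"rz":0,"claw":1}
  ]
}}

```text
t: 9.65
eef_pos: [508.0, -115.8, 189.6]
tcp_rot: [3.141, -0.001, 2.875]
ft_force: [0.2, -0.3, -5.2]
opening: 0.102
```

```bash
python3 - <<'E'
from h import *
from cell import env
s=env.state();print(rel(s),s['ft_force'],s['moment'])
E
```

```text
l 2.9 t -5.2 z 189.6 rot err deg [-0.04  0.06 -0.12] [ 0.20652937 -0.28999975 -5.17058547] [ 0.03127014  0.06201183 -0.0176984 ]
```

>>> {"op": "arm_command", "data": {
  "steps": [
    {"dx":0,"dy":0,"dz":0.0025,"rx":0,"ry":0,"rz":0,"claw":1},
    {"dx":0,"dy":0,"dz":0.002,"rx":0,"ry":0,"rz":0,"claw":1}
  ]
}}

```text
t: 9.9
eef_pos: [508.1, -115.8, 186.0]
tcp_rot: [3.141, -0.001, 2.875]
ft_force: [0.2, 0.0, -5.5]
opening: 0.101
```

>>> {"op": "arm_command", "data": {
  "steps": [
    {"dx":0,"dy":0,"dz":0.002,"rx":0,"ry":0,"rz":0,"claw":1},
    {"dx":0,"dy":0,"dz":0.001,"rx":0,"ry":0,"rz":0,"claw":1}
  ]
}}

```text
t: 10.15
eef_pos: [508.1, -115.8, 183.4]
tcp_rot: [3.141, -0.001, 2.875]
ft_force: [0.5, -0.5, -5.2]
opening: 0.1
```

>>> {"op": "arm_command", "data": {
  "steps": [
    {"dx":0,"dy":0,"dz":0.0015,"rx":0,"ry":0,"rz":0,"claw":1},
    {"dx":0,"dy":0,"dz":0.001,"rx":0,"ry":0,"rz":0,"claw":1}
  ]
}}

```text
t: 10.4
eef_pos: [508.2, -115.8, 181.4]
tcp_rot: [3.141, -0.0, 2.875]
ft_force: [-0.8, 0.7, 1.9]
opening: 0.102
```

>>> {"op": "arm_command", "data": {
  "steps": [
    {"dx":0,"dy":0,"dz":0.0012,"rx":0,"ry":0,"rz":0,"claw":1}
  ]
}}

```text
t: 10.52
eef_pos: [508.4, -115.8, 181.2]
tcp_rot: [3.141, 0.001, 2.875]
ft_force: [-4.7, 1.1, 11.9]
opening: 0.101
```

>>> {"op": "arm_command", "data": {
  "steps": [
    {"dx":0.0002,"dy":0,"dz":-0.0003,"rx":0,"ry":0,"rz":0,"claw":1},
    {"dx":0,"dy":0,"dz":0,"rx":0,"ry":0,"rz":0,"claw":1}
  ]
}}

```text
t: 10.78
eef_pos: [508.2, -115.8, 181.6]
tcp_rot: [3.141, 0.001, 2.875]
ft_force: [0.6, -1.1, -5.8]
opening: 0.099
```

```bash
python3 look.py wrist w9; python3 - <<'E'
from h import *
from cell import env
s=env.state();print(rel(s),s['ft_force'],s['moment'])
p=cv2.imread('pics/w9.png');cv2.imwrite('pics/w9z.png',cv2.resize(p[100:290,230:430],None,fx=3,fy=3))
E
```

```text
10.775 [ 508.22536538 -115.80354867  181.59222646] [3.14109334e+00 9.64296276e-04 2.87506181e+00] 0.09874397939081926 [ 0.61836954 -1.12954682 -5.78972913] [-3.510e-01  3.840e-01  1.851e+00  1.000e-03  9.060e-01 -1.656e+00]
l 3.1 t -5.2 z 181.6 rot err deg [-0.03 -0.05 -0.13] [ 0.52235327 -0.02606255 -4.44522762] [ 0.02182055 -0.04755938 -0.00629219]
```

View pics/w9z.png

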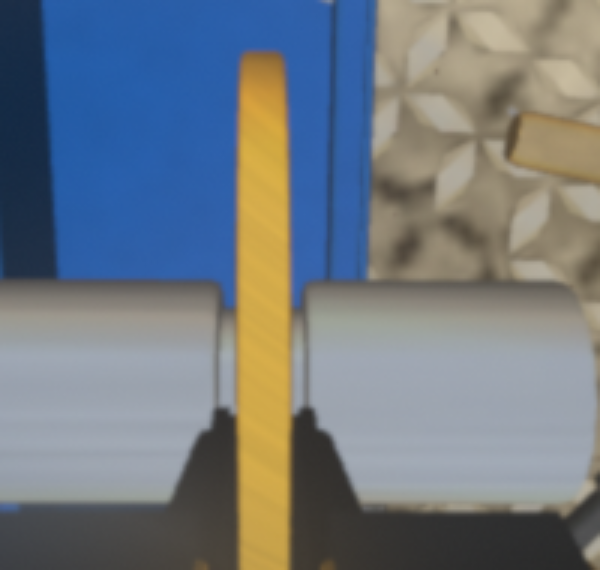

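>>> {"op": "arm_command", "data": {
  "steps": [
    {"dx":0,"dy":0,"dz":0.0006,"rx":0,"ry":0,"rz":0,"claw":1},
    {"dx":0,"dy":0,"dz":0,"rx":0,"ry":0,"rz":0,"claw":1}
  ]
}}

```text
t: 11.08
eef_pos: [508.3, -115.8, 181.5]
tcp_rot: [3.141, 0.001, 2.875]
ft_force: [-1.8, -0.1, -1.8]
opening: 0.106
```

>>> {"op": "arm_command", "data": {
  "steps": [
    {"dx":0,"dy":0,"dz":0.0003,"rx":0,"ry":0,"rz":0,"claw":1},
    {"dx":0,"dy":0,"dz":0,"rx":0,"ry":0,"rz":0,"claw":1}
  ]
}}

```text
t: 11.32
eef_pos: [508.3, -115.8, 181.4]
tcp_rot: [3.141, 0.001, 2.875]
ft_force: [-2.2, 0.1, -0.4]
opening: 0.096
```

>>> {"op": "arm_command", "data": {
  "steps": [
    {"dx":0,"dy":0,"dz":0,"rx":0,"ry":0,"rz":0,"claw":0.75},
    {"dx":0,"dy":0,"dz":0,"rx":0,"ry":0,"rz":0,"claw":0.6},
    {"dx":0,"dy":0,"dz":0,"rx":0,"ry":0,"rz":0,"claw":0.4},
    {"dx":0,"dy":0,"dz":0,"rx":0,"ry":0,"rz":0,"claw":0.3}
  ]
}}

```text
t: 11.82
eef_pos: [509.0, -116.1, 181.6]
tcp_rot: [3.141, 0.003, 2.875]
ft_force: [0.3, -0.6, -0.5]
opening: 0.328
```

```bash
python3 look.py wrist w10; python3 - <<'E'
from h import *
from cell import env
s=env.state();print(rel(s),s['ft_force'],s['moment'],s['opening'])
p=cv2.imread('pics/w10.png');cv2.imwrite('pics/w10z.png',cv2.resize(p[100:290,230:430],None,fx=3,fy=3))
E
```

```text
11.825 [ 509.0478621  -116.10573779  181.61645509] [3.14130248 0.00331648 2.87506882] 0.32823410645037354 [ 0.2751072  -0.6041744  -0.52318546] [-3.510e-01  3.840e-01  1.851e+00  1.000e-03  9.030e-01 -1.656e+00]
l 4.0 t -5.3 z 181.6 rot err deg [-0.02 -0.19 -0.12] [ 4.65163909e-01 -3.64413974e-01  4.45743324e-04] [ 0.03797007 -0.01612748 -0.01671224] 0.3386521935434239
```

View pics/w10z.png

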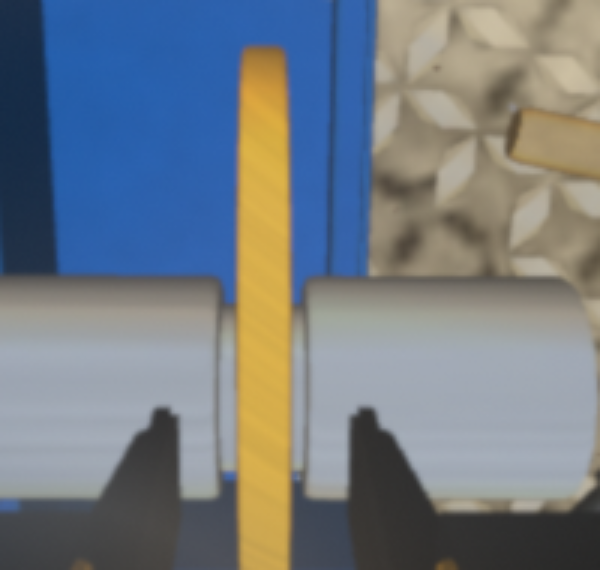

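The ring (cols ~238–292 of the zoom) sits between the groove walls (222, 303) with the fingers clear. I'll retreat straight up.

>>> {"op": "arm_command", "data": {
  "steps": [
    {"dx":0,"dy":0,"dz":-0.01,"rx":0,"ry":0,"rz":0,"claw":0.3},
    {"dx":0,"dy":0,"dz":-0.02,"rx":0,"ry":0,"rz":0,"claw":0.3},
    {"dx":0,"dy":0,"dz":-0.04,"rx":0,"ry":0,"rz":0,"claw":0.3},
    {"dx":0,"dy":0,"dz":-0.05,"rx":0,"ry":0,"rz":0,"claw":0.3},
    {"dx":0,"dy":0,"dz":-0.04,"rx":0,"ry":0,"rz":0,"claw":0.3},
    {"dx":0,"dy":0,"dz":-0.02,"rx":0,"ry":0,"rz":0,"claw":0.3},
    {"dx":0,"dy":0,"dz":0,"rx":0,"ry":0,"rz":0,"claw":0.3},
    {"dx":0,"dy":0,"dz":0,"rx":0,"ry":0,"rz":0,"claw":0.3}
  ]
}}

```text
t: 12.88
eef_pos: [508.0, -115.8, 332.9]
tcp_rot: [3.141, 0.005, 2.875]
ft_force: [0.3, -0.8, -0.2]
opening: 0.353
```

```bash
python3 look.py wrist w11; python3 look.py scene s11; python3 - <<'E'
from h import *
from scipy.optimize import least_squares
for tag in('w11','s11'):
    p,d=load(tag);c=np.load(f'pics/{tag}_c.npy',allow_pickle=True).item();X=pts(c,d)
    hsv=cv2.cvtColor(p,cv2.COLOR_RGB2HSV);m=cv2.inRange(hsv,(15,130,100),(30,255,255))
    w=X-O;l=w@AX;t=w@AY
    ok=(m>0)&(d>0)&(abs(t+6)<25)&(abs(l)<85)&(X[...,2]>30)&(X[...,2]<215)
    q=np.c_[l[ok],X[...,2][ok]];print(tag,ok.sum(),'t',np.percentile(t[ok],[2,50,98]).round(1),'l',np.percentile(q[:,0],[1,99]).round(1),'z',np.percentile(q[:,1],[1,99]).round(1))
    f=(lambda v:np.hypot(*(q-v).T)-70) if tag=='w11' else (lambda v: np.maximum(0,np.maximum(np.hypot(*(q-v).T)-70,50-np.hypot(*(q-v).T))))
    print(least_squares(f,[0,120],loss='soft_l1').x)
s=cv2.imread('pics/s11.png');cv2.imwrite('pics/s11z.png',cv2.resize(s[130:350,210:500],None,fx=2.6,fy=2.6))
E
python3 shaft.py w11
```

```text
12.875 [ 508.01138517 -115.83770893  332.91843598] [3.14138337 0.00457152 2.8749787 ] 0.35313050470785196 [ 0.27142051 -0.77870131 -0.19939976] [-3.510e-01  2.330e-01  1.638e+00  1.000e-03  1.266e+00 -1.656e+00]
12.925 [ 508.05775671 -115.8361251   332.8914304 ] [3.14136549 0.00450553 2.87501608] 0.3492125235377239 [-0.27440975  0.40247596  0.1420013 ] [-3.510e-01  2.340e-01  1.638e+00  1.000e-03  1.266e+00 -1.656e+00]
w11 984 t [-9.3 -5.3 -1.4] l [-64.8  60.2] z [134.2 188.3]
[  2.6457294  117.38459143]
s11 1098 t [-11.8  -9.6  -2.8] l [-70.4  55.2] z [ 53.6 186.9]
[ -1.97017276 118.83216395]
[ 248  156   65   45 2767]
x0,z0 [509.4 149.5] yaw -15.62
t [-76.5 -75.8 -11.5 -11.3]
[(-24, np.float64(-0.0)), (-22, np.float64(-0.1)), (-20, np.float64(0.1)), (-18, np.float64(-0.1)), (-16, np.float64(-1.6)), (-14, np.float64(-5.8)), (-12, np.float64(-5.6))]
```

View pics/w11.png

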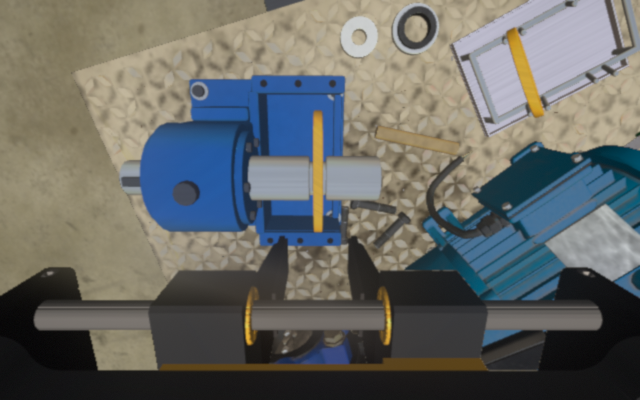

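View pics/s11z.png

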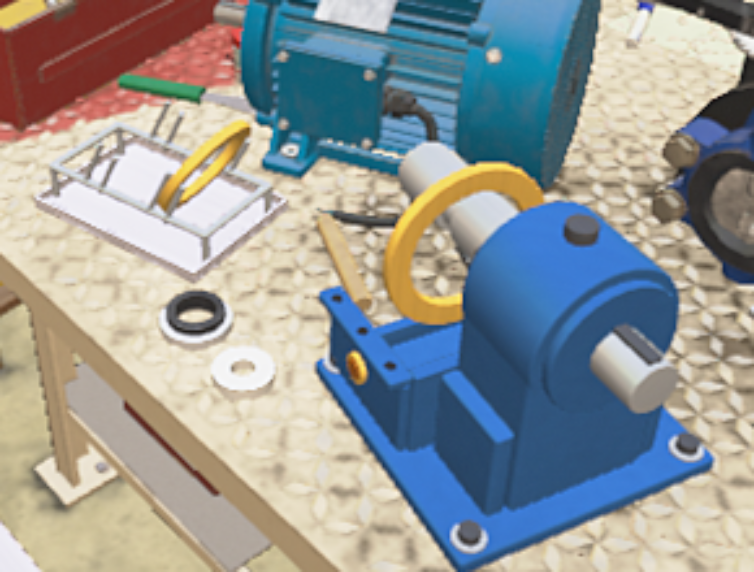

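Ring centre z is 117.4 mm (wrist) and 118.8 mm (scene); a ring in the groove should sit at about 117.5–118. The wrist image shows it upright in the groove at column 318. The small ring is still in its slot, and nothing is touching the robot.

```bash
python3 -c "
from cell import env
print(env.job_done())"
```

```text
the job is handed in; nothing more can be done
None
```

The larger ring is hanging loose in the shaft groove, and I handed the job in at about 12.9 s of the 43 s allowed. I gripped it by roughly the top 8–10 mm of its rim, drew it out along the slope and passed it over the free end of the shaft. I then lowered it until the wrist force showed the shaft carrying its weight, before opening the fingers.

- **In the groove:** Contact came at a tool height of about 181.3 mm. On the full shaft diameter I expected contact about 6 mm higher, near 187 mm. After release the ring centre measured z = 117.4 mm (wrist) and 118.8 mm (scene), against 118 mm expected, and it sat upright between the groove walls.
- **How the groove was found:** I located it from the camera depth and confirmed it by the depth at contact. I did not slide the ring along the shaft to search for it.
- **Small ring:** It is still in its slot.
- **Robot:** It ended about 150 mm above the ring, touching nothing. The highest wrist force I read was about 13 N.
- **Disagreement:** The scene camera placed things about 4 mm off from the wrist camera sideways and along the shaft. I used the wrist camera's values.
- **Slip:** One move call was refused because a row was incomplete, and nothing moved.

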